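# Shut and lock the cake carrier

## Task

Put the cake away: with your fingertips, gently push the half-open lid of the cake carrier fully shut from its outer side, without slamming it, and only then push both orange sliding catches on the lid outwards, each to the end of its travel under its black keeper. Nothing is to be gripped or lifted: keep off the cake and the grey inside of the lid, and leave the glasses, mug, bottle, plates and cake server where they stand.

Things in the scene. Friction and masses are not known exactly. Their poses are not given: they have to be found in the camera images.
- carrier: grey cake carrier fixed to the table: open box 220 deep (x) by 300 wide (y) by 90 mm high, walls 6 mm; origin at the centre of its underside, x towards the hinge side (ahead at yaw 0), y left. Hinge axis of the lid: along y at x = 110, z = 90 mm. Two black C-shaped keepers on the front wall: x -110 to -128, |y| 100 to 132 mm, up to z = 113 mm.
- lid (a joint): angle of the white lid in rad: 0 shut, grows as it opens, starts at 0.75 to 1.15. Flat plate 7 mm thick, 222 mm from hinge axis to free front edge, 304 mm wide; shut, its outer face is level, 97 mm above the table. A stiff friction hinge (0.6 N m) holds it wherever it is left, so it must be pressed all the way down (a few N near the free edge).
- lid_push (a point): point on the lid's white outer face, midway between the catches, 170 mm from the hinge axis; it moves with the lid. Its z axis is the outward normal of the outer face, its x axis points to the hinge, y to the left.
- lid_edge (a point): middle of the lid's free front edge, on the outer face, 222 mm from the hinge axis; moves with the lid
- lining (a point): centre of the grey inner panel on the lid's underside (190 by 270 mm, 7 mm thick), 110 mm from the hinge axis; that panel must not be touched
- cake: the cream cake on a board in the carrier, 165 by 235 mm, 60 mm high; origin at the centre of its underside; must not be touched
- catch_left (a joint): travel in m of the left catch along the carrier's +y (outwards): 0 is free, 0.040 fully locked, starts at 0 to 0.010; slides with 1.5 N of friction and stays where it is left
- catch_right (a joint): travel in m of the right catch along the carrier's -y (outwards): 0 is free, 0.040 fully locked, starts at 0 to 0.010; slides with 1.5 N of friction and stays where it is left
- catch_left_knob (a point): top centre of the left catch's orange knob, 16 mm (x) by 24 mm (y), rising 22 mm above the lid's outer face, 180 mm from the hinge axis. Lid shut: at carrier x = -70, y = 70 mm plus its travel, z = 119 mm. Under the knob lies an orange foot 36 mm long in y, 4 mm high; a thin tongue runs from it to the front edge.
- catch_right_knob (a point): top centre of the right catch's orange knob, same size; with the lid shut at carrier x = -70 mm, y = -70 mm minus its travel, z = 119 mm
- glass_a: clear drinking glass, 64 mm across at the rim, 120 mm tall, origin at the centre of its foot; stands to the left of the carrier
- glass_b: clear drinking glass, 64 mm across at the rim, 120 mm tall, origin at the centre of its foot; stands to the right of the carrier
- glass_c: clear drinking glass, 64 mm across at the rim, 120 mm tall, origin at the centre of its foot; stands behind the carrier
- mug: blue mug, 80 mm across, 95 mm tall, origin at the centre of its foot, handle to its +y
- bottle: green bottle, 84 mm across, 300 mm tall, origin at the centre of its foot
- plates: stack of white plates, 150 mm across, 24 mm high, origin at the centre of its underside
- server: cake server lying on the table, about 280 mm long along its x, origin at its middle
Mind the look-alikes: they are no part of the job. Leave any pink or yellow look-alike of the glass_c alone.

How it is judged:
By the outcome, as a careful person would: the job done as asked, in the order asked, and still so for the second after the job is handed in, with the robot touching nothing.
It also fails if it takes over 50 s, if anything falls off the work surface, if the arm or the gripper's body presses on something with over 40 N, if the wrist force passes 120 N, or if a joint passes its speed limit or range.

## Robot

A 7-joint arm with a two-finger parallel gripper is mounted at the origin on the work surface. World frame = base frame: x ahead of the robot, y to its left, z up, the work surface at z = 0. Lengths are in m, angles in degrees, forces in N, time in s.
With the tool pointing down it reaches from about 0.375 to 0.925 m from the base axis. Payload 3.1 kg.
Tool frame: the origin (TCP) lies at the very end of the fingers, on their centre line; the grasp point (between the pads) lies 19 mm behind it; z points along the fingers, y is the line along which they close (so a half turn about z gives the same grasp; the last joint's range is limited). The gripper opens to 85 mm and grips with 20 to 120 N. Pads are 22 mm wide; open, the fingers measure 114 mm over their backs; the gripper's body (76 mm by 85 mm) begins 54 mm behind the grasp point. The pads swing forward as they close: fully open they stand 13 mm farther back than shut.
Start: joints at [69.683, 21.939, 2.515, 91.553, -1.026, 66.532, -2.859], TCP at [0.165, -0.629, 0.205] pointing down, gripper open.
Joint ranges: [-149.38, 149.38], [-23.57, 123.04], [-84.95, 90], [0, 143.3], [-89.99, 269.99], [3.08, 112.72], [-163.45, 163.45]. Speed limits (degrees/s): [159.86, 159.86, 180, 180, 180, 180, 180].

## Interface

Orientations are given as [roll, pitch, yaw] about the fixed x, y, z axes, in that order (R = Rz(yaw) Ry(pitch) Rx(roll)).
In Python, from bench import bot gives the robot as it stands.
- The arm moves only by the tool jog_arm, never from a script. Its argument "series" is a list of rows, each a list of 7 numbers: the opening, from -1 (shut) to 1 (fully open), then the shift along the tool's x, y, z normalised to -1 to 1, where 1 is 1 m, then the turn, a rotation vector about the tool's x, y, z normalised to -1 to 1, where 1 is 90 degrees. In form: [[grip, dx, dy, dz, wx, wy, wz], ...]. A call has 1 to 8 rows; each row is the pose to reach, as a shift and turn from the pose commanded when the call began, along the tool's axes at that moment; what a row does not reach only later rows make up. A row lasts 1/8 s, in which the tool goes at most 62.5 mm and 10.7 degrees, less where a joint would pass 70% of its speed; a pose out of reach is approached as far as the arm can. A call with a number of a shift or a turn outside -1 to 1 is refused whole. A call with a gripper value outside its range is refused whole. The fingers move at their own pace and stop on an object; "newtons" is the grip in N (left out, the last holds). Time passes only in rows, so rows that repeat a pose let the fingers close. It gives the time, the measured TCP pose, the force, the opening and the grip force at its end, in the units of the state.
- bot.sense(): the state, without advancing time (a new reading comes with each control period).
- bot.snapshot(name): name is "scene" or "top" or "wrist"; returns a dict with "img" (384x512x3 uint8, blue, green, red), "range_z" (384x512 float32, m along the optical axis (not along the pixel's ray), 0 where there is no reading), "vertical_fov" (degrees; the focal length in pixels is half the picture's height over the tangent of half this angle, whatever the lens; pixels are square), "cx", "cy" (the principal point, pixels), "k1" (the pictures are not rectified: a ray, as slopes to the right and down, at radius r is drawn at 1 + k1 r^2 times it, then the intrinsics apply), "position" and "attitude" of the camera in the world. Camera axes: x right, y down, z forward; pixel columns grow to the right and rows downward; lengths in m; the calibration is good to about 2 mm. A picture is of the moment at which its call begins.
- bot.hand_in(): hands the job in; it is judged then, once.
The state is a dict: "time_s": time; "joints": joint angles; "joint_vel": joint speeds; "joint_torque": joint torques, N m; "tcp_pos": TCP position; "ee_rot": TCP orientation; "ft_force": force on the tool from outside, world axes, zero at the start; "wrist_torque": the same for the moment, N m; "gripper_width": finger opening in m; "grasp_force": force on a finger pad.
Only numpy, scipy, OpenCV 4.12 (cv2) and the standard library are available. Lean on these libraries where they do the work, as an engineer would, in place of code of your own. Each camera call takes 0.05 s, during which the arm holds its last target. There are 200 camera calls.

## Working session

There is one attempt and no reset: what is moved stays moved. The work goes in short steps, Python scripts to look and compute and a tool call to move; the robot and the scene stay as the last step left them, time stands still between calls to the robot, and variables do not carry over. Pictures are saved under pics/ and viewed, at most 10 in all, crops included, and the job is handed in when it is done.

Besides the shell and the picture viewer there is one more tool, called after "Call:" by a JSON object that holds its "op" and its "data". jog_arm: Moves the arm, as the interface text tells. Scaled input: -1 to 1 covers 1 m each way for a shift and 90 degrees each way for a turn. Its arguments: {"type":"object","properties":{"series":{"type":"array","items":{"type":"array","items":{"type":"number","minimum":-1,"maximum":1}}},"newtons":{"type":"number"}},"required":["series"]}

```bash
mkdir -p pics
cat > h.py <<'E'
import numpy as np, cv2
from bench import bot
from scipy.spatial.transform import Rotation as R
def rot(a):
    a=np.array(a,float)
    return a if a.shape==(3,3) else R.from_euler('xyz',a,degrees=True).as_matrix()
def cloud(s):
    h,w=s['range_z'].shape; f=h/2/np.tan(np.radians(s['vertical_fov'])/2)
    v,u=np.mgrid[:h,:w].astype(np.float32)
    K=np.array([[f,0,s['cx']],[0,f,s['cy']],[0,0,1]])
    p=cv2.undistortPoints(np.stack([u.ravel(),v.ravel()],1)[:,None].astype(np.float64),K,np.array([s['k1'],0,0,0,0.]))[:,0]
    z=s['range_z'].ravel()[:,None]
    P=np.hstack([p,np.ones((len(p),1))])*z@rot(s['attitude']).T+np.array(s['position'])
    P[z[:,0]==0]=np.nan
    return P.reshape(h,w,3)
E
python3 - <<'E'
from h import *
for n in('scene','top'):
    s=bot.snapshot(n); cv2.imwrite(f'pics/{n}.png',cv2.resize(s['img'],(768,576)))
    np.savez(n+'.npz',P=cloud(s),img=s['img']); print(n,s['position'],s['attitude'],s['vertical_fov'],s['k1'])
print(bot.sense())
E
```

```text
scene [0.27541561 0.58221927 1.07998514] [-148.24995423   -0.26575287 -156.34749301] 57.62922163753585 -0.021518381088587755
top [0.22558787 0.0140172  1.62915354] [-169.44608806    0.90671825  -91.39121711] 45.38640162440305 -0.15993072634490882
{'time_s': 0.1, 'joints': array([69.68385018, 21.98912505,  2.51290253, 91.63913324, -1.0266911 ,
       66.53258207, -2.85787272]), 'joint_vel': array([-0.04566197, -0.08572141, -0.03587259, -0.16247181, -0.07285867,
        0.10520167, -0.07955966]), 'joint_torque': array([ 2.70400284e-03, -4.34728253e+01,  1.02938991e+00, -2.50454521e+01,
        1.09436887e-02,  5.47647709e-03, -5.36876058e-06]), 'tcp_pos': array([ 0.16483665, -0.62780394,  0.20359993]), 'ee_rot': array([-1.79861832e+02,  6.77339024e-03,  1.47168086e+01]), 'ft_force': array([-0.72526974, -0.29631021, -0.03863256]), 'wrist_torque': array([ 0.03118144, -0.05711408, -0.01130667]), 'grasp_force': 0.0, 'gripper_width': 0.08584146416192512}
```

View pics/scene.png

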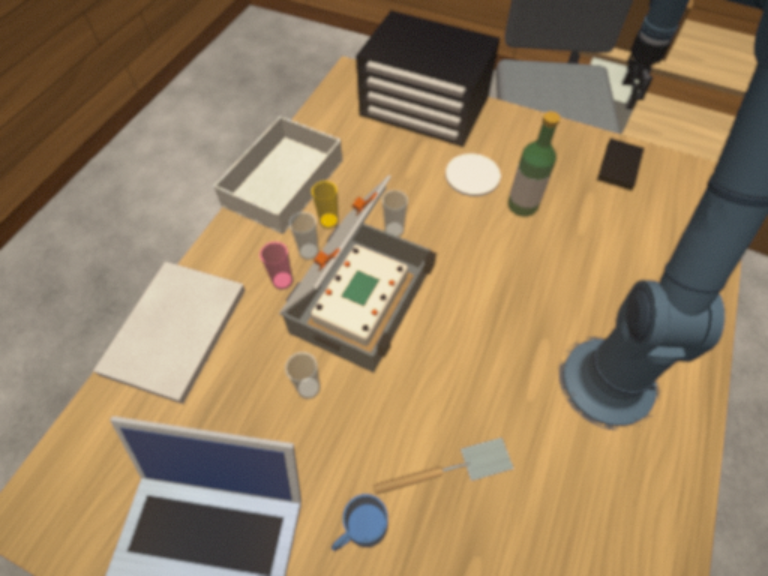

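View pics/top.png

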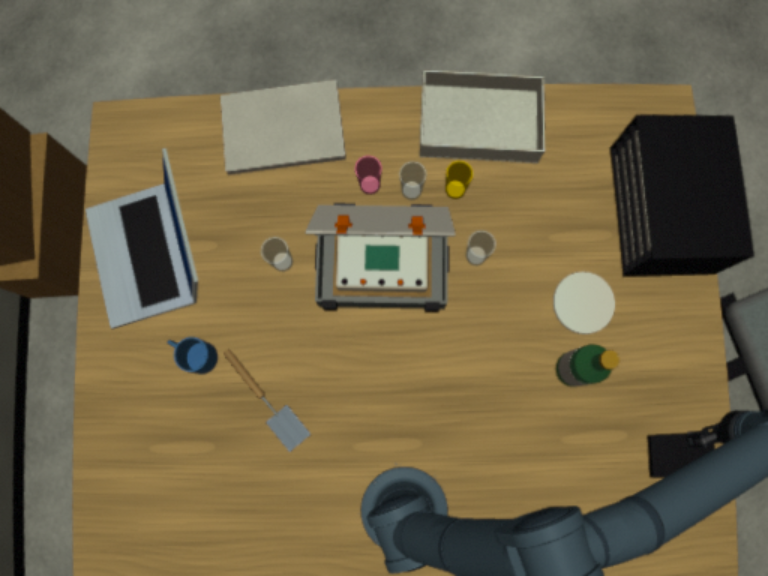

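The scene shows the lid half open, with orange knobs on its far, outer face (top view, about (343,222) and (417,224)). The clear glasses stand at left (277,253), right (480,247) and behind (412,180). The pink (369,173) and yellow (458,178) look-alikes flank the rear glass.

Run:
```python
from h import *
for n in('top','scene'):
    d=np.load(n+'.npz'); P=d['P']; im=d['img'].astype(int)
    hsv=cv2.cvtColor(d['img'],cv2.COLOR_BGR2HSV)
    print(n)
    box=(P[...,0]>.35)&(P[...,0]<.95)&(abs(P[...,1])<.3)
    m=box&(hsv[...,1]>190)&(hsv[...,0]<14)&(hsv[...,2]>120)
    k,l,st,c=cv2.connectedComponentsWithStats(m.astype(np.uint8))
    for i in range(1,k):
        if st[i,4]>5: q=P[l==i]; print('orange',c[i].round(),st[i,4],np.nanmedian(q,0).round(3),np.nanmin(q,0).round(3),np.nanmax(q,0).round(3))
    dark=box&(im.max(2)<55)&(P[...,2]>.05)
    k,l,st,c=cv2.connectedComponentsWithStats(dark.astype(np.uint8))
    for i in range(1,k):
        if st[i,4]>5: q=P[l==i]; print('dark',c[i].round(),st[i,4],np.nanmedian(q,0).round(3))
    # tall things near carrier and z profile
    if n=='top':
        for uv in [(343,211),(380,220),(417,211),(380,207),(380,213),(380,228),(380,232),(320,230),(450,230),(310,230),(330,300),(382,300),(440,303),(320,250),(444,250),(382,258),(343,222),(417,224),(368,160),(412,166),(458,165),(276,243),(482,235)]:
            u,v=uv; print(uv,P[int(v/1.5),int(u/1.5)].round(3), im[int(v/1.5),int(u/1.5)])
s=bot.snapshot('top')
im=s['img'][120:215,190:345]; cv2.imwrite('pics/crop1.png',cv2.resize(im,None,fx=5,fy=5,interpolation=cv2.INTER_CUBIC))
```

```text
top
orange [228. 149.] 55 [0.611 0.111 0.264] [0.582 0.096 0.257] [0.622 0.12  0.306]
orange [278. 149.] 46 [ 0.604 -0.041  0.265] [ 0.58  -0.056  0.252] [ 0.622 -0.028  0.295]
dark [213. 172.] 33 [0.585 0.178 0.061]
dark [229. 187.] 6 [0.527 0.123 0.07 ]
dark [254. 188.] 6 [0.523 0.036 0.07 ]
dark [279. 188.] 7 [ 0.518 -0.05   0.072]
dark [212. 193.] 9 [0.507 0.181 0.074]
dark [254. 203.] 225 [0.467 0.031 0.091]
(343, 211) [0.677 0.12  0.133] [106 119 122]
(380, 220) [0.635 0.034 0.199] [106 118 121]
(417, 211) [ 0.674 -0.05   0.128] [106 118 121]
(380, 207) [0.688 0.035 0.112] [104 118 122]
(380, 213) [0.659 0.035 0.161] [106 117 121]
(380, 228) [0.597 0.034 0.262] [106 119 121]
(380, 232) [0.585 0.034 0.284] [114 127 131]
(320, 230) [0.594 0.156 0.275] [121 135 138]
(450, 230) [ 0.589 -0.11   0.268] [108 120 123]
(310, 230) [0.595 0.178 0.276] [119 134 137]
(330, 300) [0.474 0.15  0.116] [50 52 52]
(382, 300) [0.476 0.037 0.09 ] [100 109 106]
(440, 303) [ 0.465 -0.095  0.09 ] [59 63 63]
(320, 250) [0.602 0.177 0.077] [43 47 45]
(444, 250) [ 0.593 -0.111  0.079] [61 68 65]
(382, 258) [0.579 0.035 0.063] [67 93 38]
(343, 222) [0.611 0.111 0.268] [  0  65 146]
(417, 224) [ 0.604 -0.043  0.265] [  0  64 142]
(368, 160) [0.809 0.061 0.104] [45 41 78]
(412, 166) [ 0.791 -0.041  0.104] [64 86 94]
(458, 165) [ 0.793 -0.151  0.092] [ 0 61 74]
(276, 243) [0.618 0.279 0.08 ] [62 85 92]
(482, 235) [ 0.621 -0.197  0.098] [65 85 95]
scene
orange [239. 135.] 31 [ 0.613 -0.035  0.261] [ 0.603 -0.045  0.256] [ 0.621 -0.027  0.266]
orange [214. 172.] 38 [0.619 0.116 0.262] [0.605 0.107 0.255] [0.627 0.124 0.272]
```

View pics/crop1.png

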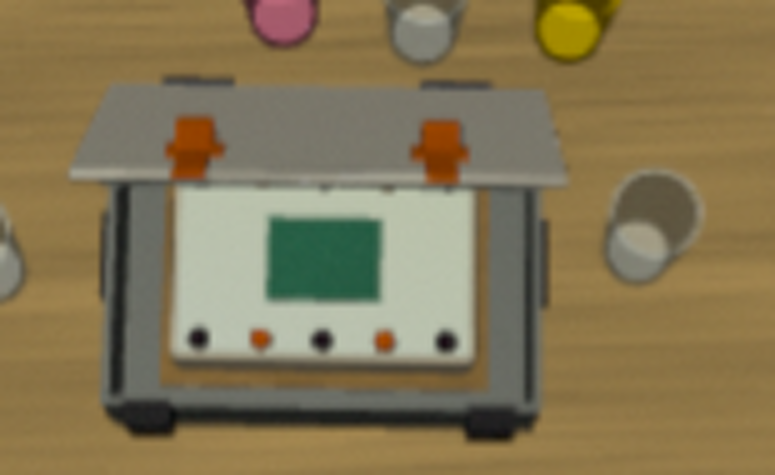

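The crop shows the lid's white outer face and the two orange catches, at crop pixels (193,147) and (440,150). The orange dots on the cake (260,340) and (385,342) are only decoration. Next I fit the lid plane and the yaw.

Run:
```python
from h import *
d=np.load('top.npz'); P=d['P']; hsv=cv2.cvtColor(d['img'],cv2.COLOR_BGR2HSV)
v,u=np.mgrid[:384,:512]
# lid region in full coords: crop/5+(190,120)
poly=np.array([[210,138],[300,138],[303,156],[204,156]])
m=np.zeros((384,512),np.uint8); cv2.fillPoly(m,[poly],1)
m=(m>0)&(hsv[...,1]<60)&(P[...,2]>.1)
q=P[m]; 
for _ in range(4):
    c=q.mean(0); n=np.linalg.svd(q-c,full_matrices=False)[2][2]; n*=np.sign(n[2]); r=(q-c)@n; q=q[abs(r)<2.5*r.std()+1e-4]
th=np.arccos(n[2]); yaw=np.degrees(np.arctan2(n[1],n[0])); print('n',n,'angle',th,'yaw',yaw,'rms',r.std(),len(q),'c',c)
# free-edge from P along columns: lowest lid row
for uu in range(206,304,12):
    col=[(vv,P[vv,uu]) for vv in range(140,160) if P[vv,uu,2]>.15]
    print(uu,col[-1][0],col[-1][1].round(3))
# lateral edges at rows
for vv in (145,150,154):
    us=[x for x in range(195,310) if P[vv,x,2]>.12]; print(vv,P[vv,us[0]].round(3),P[vv,us[-1]].round(3))
# rim of front wall, keepers
for uu in range(212,300,8):
    rows=[vv for vv in range(185,212) if P[vv,uu,2]>.083]
    if rows: print('rim',uu,P[rows[0],uu].round(3),P[rows[-1],uu].round(3))
# side walls
for vv in (165,175,185,195):
    us=[x for x in range(200,310) if P[vv,x,2]>.083]; 
    if us: print('side',vv,P[vv,us[0]].round(3),P[vv,us[-1]].round(3))
```

```text
n [ 0.8579654  -0.0381704   0.51228742] angle 1.0329501843292428 yaw -2.5473770771152653 rms 0.000906351985615179 1394 c [0.63393354 0.02875525 0.20009299]
206 155 [0.586 0.177 0.284]
218 156 [0.587 0.142 0.266]
230 156 [0.582 0.104 0.278]
242 157 [0.581 0.068 0.267]
254 157 [0.581 0.031 0.265]
266 157 [ 0.579 -0.005  0.266]
278 157 [ 0.579 -0.042  0.264]
290 157 [ 0.573 -0.078  0.284]
302 157 [ 0.572 -0.114  0.283]
145 [0.644 0.181 0.194] [ 0.639 -0.119  0.181]
150 [0.612 0.184 0.248] [ 0.607 -0.117  0.235]
154 [0.588 0.182 0.29 ] [ 0.585 -0.116  0.271]
rim 212 [0.532 0.18  0.09 ] [0.476 0.18  0.089]
rim 220 [0.474 0.15  0.116] [0.457 0.152 0.095]
rim 228 [0.478 0.126 0.089] [0.475 0.126 0.09 ]
rim 236 [0.478 0.098 0.089] [0.474 0.098 0.087]
rim 244 [0.474 0.071 0.083] [0.474 0.071 0.083]
rim 252 [0.475 0.044 0.092] [0.472 0.044 0.092]
rim 260 [0.475 0.017 0.09 ] [0.475 0.017 0.09 ]
rim 268 [ 0.474 -0.01   0.095] [ 0.468 -0.01   0.088]
rim 276 [ 0.471 -0.038  0.088] [ 0.467 -0.038  0.086]
rim 284 [ 0.465 -0.063  0.117] [ 0.448 -0.064  0.095]
rim 292 [ 0.468 -0.091  0.097] [ 0.447 -0.09   0.101]
side 165 [0.602 0.183 0.091] [ 0.593 -0.117  0.093]
side 175 [0.568 0.183 0.085] [ 0.558 -0.112  0.094]
side 185 [0.533 0.184 0.083] [ 0.523 -0.111  0.091]
side 195 [0.496 0.186 0.093] [ 0.489 -0.11   0.087]
```

Call:
{"op": "jog_arm", "data": {"series": [[-1,0,0,-0.215,0,0,0],[-1,0,0,-0.215,0,0,0],[-1,0,0,-0.215,0,0,0],[-1,0.645,-0.51,-0.215,0,0,0.19],[-1,0.645,-0.51,-0.215,0,0,0.19],[-1,0.645,-0.51,-0.215,0,0,0.19],[-1,0.645,-0.51,-0.215,0,0,0.19],[-1,0.645,-0.51,-0.215,0,0,0.19]]}}

```text
time_s: 1.15
tcp_pos: [0.3537, -0.3771, 0.4026]
ee_rot: [-180.0, 0.0, -2.4]
ft_force: [1.4, -0.6, 0.1]
gripper_width: -0.0001
grasp_force: 0.0
```

Call:
{"op": "jog_arm", "data": {"series": [[-1,0.265,-0.415,0,0,0,0],[-1,0.265,-0.415,0,0,0,0],[-1,0.265,-0.415,0,0,0,0],[-1,0.265,-0.415,0,0,0,0],[-1,0.265,-0.415,0,0,0,0],[-1,0.265,-0.415,0,0,0,0],[-1,0.265,-0.415,0,0,0,0],[-1,0.265,-0.415,0,0,0,0]]}}

```text
time_s: 2.15
tcp_pos: [0.6356, 0.0266, 0.4023]
ee_rot: [-180.0, 0.0, -2.3]
ft_force: [-0.0, -1.6, -0.1]
gripper_width: 0.0001
grasp_force: 0.0
```

Call:
{"op": "jog_arm", "data": {"series": [[-1,0.0,-0.003,0.06,0,0,0],[-1,0.0,-0.003,0.12,0,0,0],[-1,0,-0.003,0.14,0,0,0],[-1,-0.012,-0.003,0.14,0,0,0],[-1,-0.012,-0.003,0.14,0,0,0]]}}

```text
time_s: 2.78
tcp_pos: [0.624, 0.0284, 0.2662]
ee_rot: [-180.0, -0.3, -2.4]
ft_force: [0.8, -0.1, 0.6]
gripper_width: -0.0002
grasp_force: 0.0
```

Run:
```python
from h import *
s=bot.snapshot('scene')
cv2.imwrite('pics/c2.png',cv2.resize(s['img'][80:240,150:330],None,fx=3.3,fy=3.3,interpolation=cv2.INTER_CUBIC))
x=bot.sense();print(x['tcp_pos'],x['ee_rot'],x['joints'].round(0),x['ft_force'])
# path: tip front corner at s=.195 from hinge; tcp targets in carrier frame relative to now
C=np.array([.581,.034]); a=np.radians(-2.5); ex=np.array([np.cos(a),np.sin(a)])
tx=ex@(x['tcp_pos'][:2]-C); tz=x['tcp_pos'][2]; print('carrier x,z,y',tx,tz,np.array([-ex[1],ex[0]])@(x['tcp_pos'][:2]-C))
for th in np.arange(1.05,-.01,-.05):
    X=.110-.195*np.cos(th)+.007*np.sin(th)+.011; Z=.09+.195*np.sin(th)+.007*np.cos(th)
    print(round(th,2),'dx %.3f dz %.3f'%(X-tx,tz-Z))
```

```text
[0.62468512 0.02836823 0.26663144] [-179.97996533   -0.35982715   -2.39214209] [  18.   19.  -30.   90.   10.   73. -106.] [ 0.04417008 -0.15022302  0.69606111]
carrier x,z,y 0.04388919114802055 0.26663143871051287 -0.0037208966337733324
1.05 dx -0.014 dz 0.004
1.0 dx -0.022 dz 0.009
0.95 dx -0.031 dz 0.014
0.9 dx -0.039 dz 0.020
0.85 dx -0.046 dz 0.026
0.8 dx -0.054 dz 0.032
0.75 dx -0.061 dz 0.039
0.7 dx -0.068 dz 0.046
0.65 dx -0.074 dz 0.053
0.6 dx -0.080 dz 0.061
0.55 dx -0.085 dz 0.069
0.5 dx -0.091 dz 0.077
0.45 dx -0.095 dz 0.086
0.4 dx -0.100 dz 0.094
0.35 dx -0.104 dz 0.103
0.3 dx -0.107 dz 0.112
0.25 dx -0.110 dz 0.122
0.2 dx -0.113 dz 0.131
0.15 dx -0.115 dz 0.141
0.1 dx -0.116 dz 0.150
0.05 dx -0.117 dz 0.160
-0.0 dx -0.118 dz 0.170
```

View pics/c2.png

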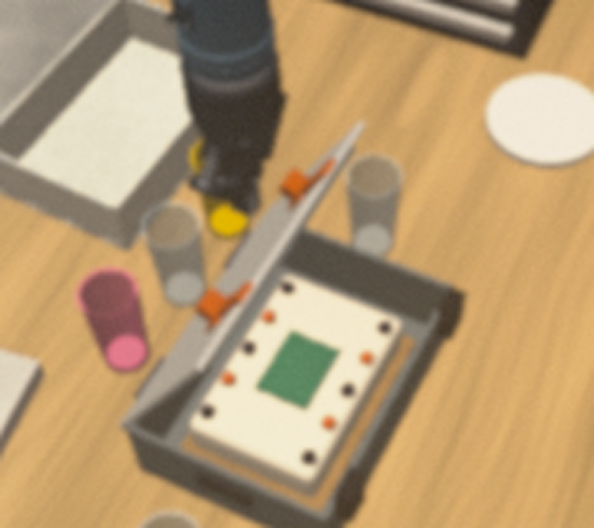

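The crop shows the fingertips behind the lid, at about (240,210), between the two knobs at (297,183) and (212,303) and clear of the glasses. I start pushing along the lid's arc.

Call:
{"op": "jog_arm", "data": {"series": [[-1,-0.012,0,0.003,0,0,0],[-1,-0.022,0,0.009,0,0,0],[-1,-0.031,0,0.014,0,0,0],[-1,-0.039,0,0.02,0,0,0],[-1,-0.046,0,0.026,0,0,0],[-1,-0.054,0,0.032,0,0,0],[-1,-0.061,0,0.039,0,0,0],[-1,-0.068,0,0.046,0,0,0]]}}

```text
time_s: 3.82
tcp_pos: [0.5544, 0.0309, 0.2162]
ee_rot: [-180.0, 0.0, -2.4]
ft_force: [0.7, 0.8, 2.1]
gripper_width: 0.0001
grasp_force: 0.7
```

Call:
{"op": "jog_arm", "data": {"series": [[-1,-0.006,0,0.007,0,0,0],[-1,-0.012,0,0.015,0,0,0],[-1,-0.017,0,0.023,0,0,0],[-1,-0.023,0,0.031,0,0,0],[-1,-0.027,0,0.04,0,0,0],[-1,-0.032,0,0.048,0,0,0],[-1,-0.036,0,0.057,0,0,0],[-1,-0.039,0,0.066,0,0,0]]}}

```text
time_s: 4.82
tcp_pos: [0.5156, 0.0325, 0.1501]
ee_rot: [180.0, 0.0, -2.4]
ft_force: [-0.6, -0.1, 2.2]
gripper_width: -0.0003
grasp_force: 0.5
```

Call:
{"op": "jog_arm", "data": {"series": [[-1,-0.002,0,0.006,0,0,0],[-1,-0.004,0,0.012,0,0,0],[-1,-0.006,0,0.018,0,0,0],[-1,-0.007,0,0.024,0,0,0],[-1,-0.008,0,0.03,0,0,0],[-1,-0.009,0,0.034,0,0,0],[-1,-0.01,0,0.038,0,0,0],[-1,-0.01,0,0.041,0,0,0]]}}

```text
time_s: 5.82
tcp_pos: [0.506, 0.0329, 0.1096]
ee_rot: [180.0, 0.0, -2.4]
ft_force: [-0.9, -1.4, 1.0]
gripper_width: -0.0002
grasp_force: 0.4
```

Call:
{"op": "jog_arm", "data": {"series": [[-1,0,0,0.002,0,0,0],[-1,0,0,0.004,0,0,0],[-1,0,0,0.006,0,0,0],[-1,0,0,0.008,0,0,0],[-1,0,0,0.009,0,0,0],[-1,0,0,0.01,0,0,0]]}}

```text
time_s: 6.58
tcp_pos: [0.5061, 0.0329, 0.0998]
ee_rot: [180.0, 0.0, -2.4]
ft_force: [-0.5, -0.1, 0.3]
gripper_width: 0.0005
grasp_force: 0.4
```

Call:
{"op": "jog_arm", "data": {"series": [[-1,0,0,0.001,0,0,0],[-1,0,0,0.002,0,0,0],[-1,0,0,0.003,0,0,0],[-1,0,0,0.004,0,0,0],[-1,0,0,0.0045,0,0,0]]}}

```text
time_s: 7.2
tcp_pos: [0.5061, 0.0329, 0.0952]
ee_rot: [180.0, 0.0, -2.4]
ft_force: [-0.4, -0.0, 0.9]
gripper_width: -0.0001
grasp_force: 0.4
```

Run:
```python
from h import *
s=bot.snapshot('scene')
P=cloud(s); hsv=cv2.cvtColor(s['img'],cv2.COLOR_BGR2HSV)
cv2.imwrite('pics/c3.png',cv2.resize(s['img'][80:240,150:330],None,fx=3.3,fy=3.3,interpolation=cv2.INTER_CUBIC))
print(bot.sense()['ft_force'])
C=np.array([.581,.034,0]); M=R.from_euler('z',-2.5,degrees=True).as_matrix()
Q=(P-C)@M
m=(abs(Q[...,0])<.1)&(abs(Q[...,1])<.14)&(hsv[...,1]<60)&(Q[...,2]>.07)&(Q[...,2]<.14)
q=Q[m]; A=np.c_[q[:,:2],np.ones(len(q))]; print(np.linalg.lstsq(A,q[:,2],rcond=None)[0],len(q))
o=(hsv[...,1]>190)&(hsv[...,0]<14)&(hsv[...,2]>110)&(abs(Q[...,1])<.15)&(Q[...,2]>.11)&(Q[...,2]<.13)&(abs(Q[...,0])<.12)
for sg in(1,-1):
    k=Q[o&(sg*Q[...,1]>0)]; print(len(k),np.median(k,0).round(4),k.min(0).round(3),k.max(0).round(3))
```

```text
[ 0.00203937 -0.15369021  0.32510317]
[-0.12543052  0.00175116  0.11118344] 3201
37 [-0.0886  0.081   0.1273] [-0.115  0.075  0.123] [-0.072  0.088  0.13 ]
30 [-0.0951 -0.0708  0.128 ] [-0.118 -0.081  0.123] [-0.074 -0.066  0.13 ]
```

View pics/c3.png

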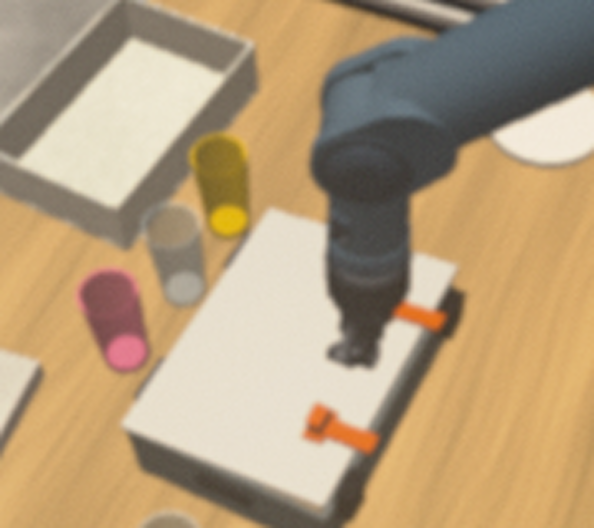

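The picture shows the lid almost or fully down with the fingertips on it at (352,350), and the knobs at (400,310) and (318,420). I refit the lid plane on bright pixels only.

```bash
cat >> h.py <<'E'
C=np.array([.581,.034,0]); M=R.from_euler('z',-2.5,degrees=True).as_matrix()
def lid(name):
    s=bot.snapshot(name); P=cloud(s); hsv=cv2.cvtColor(s['img'],cv2.COLOR_BGR2HSV); Q=(P-C)@M
    m=(abs(Q[...,0])<.1)&(abs(Q[...,1])<.14)&(hsv[...,1]<60)&(hsv[...,2]>120)&(Q[...,2]>.07)&(Q[...,2]<.16)
    q=Q[m]
    for _ in range(4):
        A=np.c_[q[:,:2],np.ones(len(q))]; f=np.linalg.lstsq(A,q[:,2],rcond=None)[0]; r=q[:,2]-A@f; q=q[abs(r)<3*r.std()]
    print(name,'plane',f.round(4),r.std().round(4),len(q))
    o=(hsv[...,1]>190)&(hsv[...,0]<16)&(hsv[...,2]>100)&(abs(Q[...,1])<.15)&(Q[...,2]>.09)&(Q[...,2]<.16)&(abs(Q[...,0])<.13)
    for sg in(1,-1):
        k=Q[o&(sg*Q[...,1]>0)]
        if len(k)==0: print('none'); continue
        k=k[k[:,2]>k[:,2].max()-.01]; print(len(k),np.median(k,0).round(4),k.min(0).round(3),k.max(0).round(3))
    return s,Q
E
python3 - <<'E'
from h import *
lid('scene'); s,Q=lid('top')
print(bot.sense()['ft_force'],bot.sense()['tcp_pos'])
s=bot.snapshot('wrist'); cv2.imwrite('pics/w.png',s['img'])
E
```

```text
scene plane [-0.125   0.0009  0.1112] 0.0017 3181
12 [-0.0644  0.0823  0.1405] [-0.119  0.076  0.133] [-0.06   0.091  0.142]
44 [-0.1048 -0.07    0.1292] [-0.121 -0.08   0.124] [-0.075 -0.061  0.134]
top plane [-0.1258 -0.0009  0.1117] 0.0033 2780
27 [-0.0657  0.0775  0.1438] [-0.075  0.065  0.14 ] [-0.061  0.087  0.149]
5 [-0.0668 -0.0843  0.1403] [-0.072 -0.084  0.138] [-0.062 -0.081  0.148]
[-0.63690519  0.4923472  -0.37547119] [0.5062998  0.03291399 0.09528337]
```

View pics/w.png

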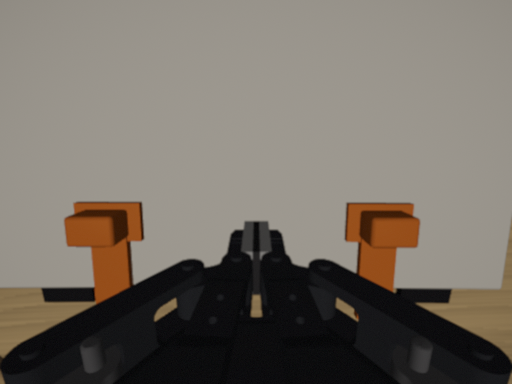

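The wrist view shows both catches, left knob at (100,228) and right at (390,228), with the closed tips at (257,235) on the white face. Both cameras put the lid at about 0.125 rad, so I check the real fingertip height.

Run:
```python
from h import *
s=bot.snapshot('scene'); P=cloud(s); Q=(P-C)@M; im=s['img']
for v in range(178,200,2): print(v,[tuple((Q[v,u]*1000).round().astype(int)) for u in range(248,268,4)],[int(im[v,u].max()) for u in range(248,268,4)])
x=bot.sense(); print({k:np.round(x[k],2) for k in('joint_vel','joint_torque','joints','tcp_pos','ft_force')})
```

```text
178 [(np.int64(-13), np.int64(-27), np.int64(114)), (np.int64(-25), np.int64(-33), np.int64(114)), (np.int64(-74), np.int64(34), np.int64(236)), (np.int64(-84), np.int64(28), np.int64(236)), (np.int64(-91), np.int64(15), np.int64(222))] [231, 181, 86, 70, 74]
180 [(np.int64(-16), np.int64(-21), np.int64(113)), (np.int64(-30), np.int64(-24), np.int64(117)), (np.int64(-74), np.int64(35), np.int64(228)), (np.int64(-83), np.int64(25), np.int64(221)), (np.int64(-89), np.int64(11), np.int64(205))] [231, 201, 95, 74, 71]
182 [(np.int64(-21), np.int64(-12), np.int64(115)), (np.int64(-33), np.int64(-18), np.int64(116)), (np.int64(-77), np.int64(40), np.int64(226)), (np.int64(-81), np.int64(21), np.int64(202)), (np.int64(-90), np.int64(12), np.int64(195))] [231, 207, 93, 74, 107]
184 [(np.int64(-24), np.int64(-7), np.int64(113)), (np.int64(-64), np.int64(41), np.int64(207)), (np.int64(-77), np.int64(41), np.int64(216)), (np.int64(-76), np.int64(11), np.int64(174)), (np.int64(-85), np.int64(0), np.int64(165))] [228, 138, 94, 79, 133]
186 [(np.int64(-28), np.int64(1), np.int64(115)), (np.int64(-
[... 1407 characters left out ...]
, np.int64(120)), (np.int64(-93), np.int64(16), np.int64(122))] [231, 231, 232, 231, 231]
198 [(np.int64(-49), np.int64(43), np.int64(118)), (np.int64(-62), np.int64(40), np.int64(123)), (np.int64(-72), np.int64(31), np.int64(116)), (np.int64(-85), np.int64(29), np.int64(124)), (np.int64(-96), np.int64(23), np.int64(123))] [231, 231, 231, 231, 232]
{'joint_vel': array([ 0.04, -0.08,  0.1 ,  0.05, -0.07,  0.12, -0.11]), 'joint_torque': array([-1.000e-02, -3.217e+01, -3.280e+00, -2.063e+01,  1.000e-02,
        0.000e+00, -0.000e+00]), 'joints': array([  18.7 ,   17.07,  -30.38,  115.16,   11.09,   50.51, -110.05]), 'tcp_pos': array([0.51, 0.03, 0.1 ]), 'ft_force': array([ 0.16, -0.01,  0.07])}
```

The tips rest on the lid about 25 mm above the reported TCP height. I go on pressing in small steps, watching the force and the plane.

Call:
{"op": "jog_arm", "data": {"series": [[-1,0,0,0.002,0,0,0],[-1,0,0,0.004,0,0,0],[-1,0,0,0.006,0,0,0],[-1,0,0,0.008,0,0,0],[-1,0,0,0.01,0,0,0]]}}

```text
time_s: 8.07
tcp_pos: [0.5061, 0.0329, 0.0852]
ee_rot: [-180.0, 0.0, -2.4]
ft_force: [-0.3, -0.1, 0.9]
gripper_width: -0.0001
grasp_force: 0.4
```

Run:
```python
from h import *
lid('scene'); lid('top'); x=bot.sense(); print(x['ft_force'],x['tcp_pos'])
```

```text
scene plane [-0.0727  0.0013  0.1053] 0.0018 3224
12 [-0.0658  0.0838  0.1315] [-0.07   0.075  0.13 ] [-0.063  0.091  0.134]
48 [-0.1035 -0.0707  0.1169] [-0.123 -0.082  0.113] [-0.076 -0.062  0.122]
top plane [-0.0708 -0.      0.1057] 0.0033 2839
25 [-0.0711  0.0749  0.1325] [-0.077  0.065  0.13 ] [-0.063  0.088  0.14 ]
2 [-0.065  -0.0846  0.1302] [-0.067 -0.085  0.129] [-0.064 -0.085  0.131]
[-0.39136914  0.29820639  0.45001871] [0.50614568 0.0329124  0.08505802]
```

Call:
{"op": "jog_arm", "data": {"series": [[-1,0,0,0.002,0,0,0],[-1,0,0,0.004,0,0,0],[-1,0,0,0.006,0,0,0],[-1,0,0,0.008,0,0,0],[-1,0,0,0.01,0,0,0],[-1,0,0,0.011,0,0,0],[-1,0,0,0.012,0,0,0],[-1,0,0,0.012,0,0,0]]}}

```text
time_s: 9.18
tcp_pos: [0.5064, 0.0329, 0.0733]
ee_rot: [-180.0, -0.0, -2.4]
ft_force: [0.7, -0.1, -0.4]
gripper_width: 0.0005
grasp_force: 0.0
```

Call:
{"op": "jog_arm", "data": {"series": [[-1,0,0,0.0005,0,0,0],[-1,0,0,0.001,0,0,0],[-1,0,0,0.001,0,0,0]]}}

```text
time_s: 9.55
tcp_pos: [0.5064, 0.0329, 0.0724]
ee_rot: [-180.0, -0.0, -2.4]
ft_force: [0.5, 0.7, -0.1]
gripper_width: 0.0001
grasp_force: 0.2
```

Call:
{"op": "jog_arm", "data": {"series": [[-1,0,0,0.0005,0,0,0],[-1,0,0,0.001,0,0,0],[-1,0,0,0.001,0,0,0]]}}

```text
time_s: 9.93
tcp_pos: [0.5063, 0.0329, 0.0714]
ee_rot: [-180.0, -0.0, -2.4]
ft_force: [-0.2, -0.1, 1.2]
gripper_width: -0.0003
grasp_force: 0.3
```

Run:
```python
from h import *
lid('scene'); lid('top'); x=bot.sense(); print(x['ft_force'],x['tcp_pos'])
```

```text
scene plane [-0.0024  0.0007  0.0972] 0.0018 3279
13 [-0.0684  0.0844  0.1192] [-0.073  0.076  0.118] [-0.065  0.092  0.121]
41 [-0.1009 -0.0702  0.1022] [-0.123 -0.082  0.1  ] [-0.076 -0.061  0.11 ]
top plane [-0.0036 -0.0017  0.0982] 0.0034 2905
27 [-0.0715  0.0786  0.1201] [-0.078  0.066  0.116] [-0.064  0.086  0.126]
2 [-0.0664 -0.089   0.1019] [-0.068 -0.089  0.099] [-0.065 -0.089  0.105]
[ 0.76999969 -0.57449901  1.20543865] [0.50624892 0.0329134  0.07135405]
```

Call:
{"op": "jog_arm", "data": {"series": [[-1,0,0,0.0005,0,0,0],[-1,0,0,0.001,0,0,0],[-1,0,0,0.001,0,0,0]]}}

```text
time_s: 10.4
tcp_pos: [0.5062, 0.0329, 0.0707]
ee_rot: [180.0, -0.0, -2.4]
ft_force: [-1.1, 0.0, 5.5]
gripper_width: 0.0001
grasp_force: 2.4
```

Call:
{"op": "jog_arm", "data": {"series": [[-1,0,0,0.0005,0,0,0],[-1,0,0,0.001,0,0,0],[-1,0,0,0.001,0,0,0]]}}

```text
time_s: 10.78
tcp_pos: [0.5062, 0.0328, 0.0706]
ee_rot: [180.0, 0.0, -2.4]
ft_force: [-3.4, -1.0, 11.3]
gripper_width: 0.0002
grasp_force: 5.5
```

The lid is firmly shut: 11 N and no further travel. I rise 12 mm and then push the left catch.

Call:
{"op": "jog_arm", "data": {"series": [[-1,0,0,-0.006,0,0,0],[-1,0,0,-0.0125,0,0,0],[-1,0.005,-0.02,-0.0125,0,0,0],[-1,0.005,-0.04,-0.0125,0,0,0],[-1,0.005,-0.048,-0.0125,0,0,0],[-1,0.005,-0.052,-0.0125,0,0,0],[-1,0.005,-0.056,-0.0125,0,0,0],[-1,0.005,-0.06,-0.0125,0,0,0]]}}

```text
time_s: 11.78
tcp_pos: [0.5135, 0.0916, 0.0817]
ee_rot: [179.9, 0.0, -2.4]
ft_force: [-0.1, -1.8, -0.2]
gripper_width: -0.0002
grasp_force: 0.7
```

Call:
{"op": "jog_arm", "data": {"series": [[-1,0,-0.004,0,0,0,0],[-1,0,-0.008,0,0,0,0],[-1,0,-0.012,0,0,0,0],[-1,0,-0.016,0,0,0,0],[-1,0,-0.02,0,0,0,0],[-1,0,-0.023,0,0,0,0]]}}

```text
time_s: 12.52
tcp_pos: [0.5146, 0.116, 0.0819]
ee_rot: [-180.0, -0.0, -2.4]
ft_force: [0.4, -1.4, -0.6]
gripper_width: -0.0
grasp_force: 0.6
```

Run:
```python
from h import *
s,Q=lid('scene'); lid('top'); x=bot.sense(); print(x['ft_force'],x['tcp_pos'],(x['tcp_pos']-C)@M)
cv2.imwrite('pics/c4.png',cv2.resize(s['img'][140:230,210:310],None,fx=6,fy=6,interpolation=cv2.INTER_CUBIC))
```

```text
scene plane [0.0006 0.0019 0.0968] 0.0019 2383
21 [-0.0688  0.1105  0.1183] [-0.075  0.098  0.113] [-0.064  0.116  0.122]
15 [-0.0702 -0.0677  0.1176] [-0.074 -0.075  0.115] [-0.064 -0.061  0.121]
top plane [ 0.0024 -0.0027  0.0977] 0.0034 2973
9 [-0.1041  0.1055  0.1055] [-0.123  0.096  0.103] [-0.092  0.11   0.113]
35 [-0.0718 -0.075   0.1204] [-0.079 -0.085  0.115] [-0.064 -0.065  0.125]
[ 0.40248265 -0.63551733  0.13223955] [0.51462062 0.11639321 0.08193631] [-0.06991014  0.07941937  0.08193631]
```

View pics/c4.png

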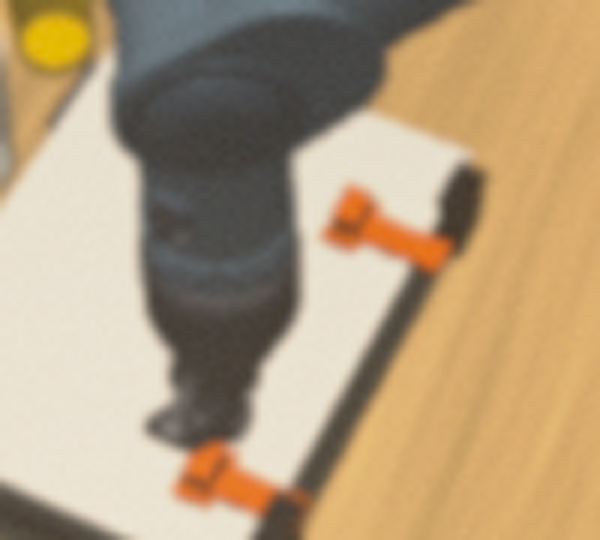

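The crop shows the fingertips against the left knob at (205,475), with its tongue entering the keeper at (290,500). The right knob (350,215) is untouched. I push on to the stop.

Call:
{"op": "jog_arm", "data": {"series": [[-1,0,-0.001,0,0,0,0],[-1,0,-0.002,0,0,0,0],[-1,0,-0.003,0,0,0,0],[-1,0,-0.003,0,0,0,0]]}}

```text
time_s: 13.12
tcp_pos: [0.5147, 0.1187, 0.0818]
ee_rot: [-180.0, -0.0, -2.4]
ft_force: [-0.5, -0.8, 0.4]
gripper_width: 0.0002
grasp_force: 0.6
```

Call:
{"op": "jog_arm", "data": {"series": [[-1,0,-0.001,0,0,0,0],[-1,0,-0.002,0,0,0,0],[-1,0,-0.002,0,0,0,0]]}}

```text
time_s: 13.5
tcp_pos: [0.5148, 0.1208, 0.0819]
ee_rot: [-180.0, -0.0, -2.4]
ft_force: [-0.3, -1.5, 0.5]
gripper_width: -0.0
grasp_force: 0.6
```

Call:
{"op": "jog_arm", "data": {"series": [[-1,0,-0.001,0,0,0,0],[-1,0,-0.002,0,0,0,0],[-1,0,-0.002,0,0,0,0]]}}

```text
time_s: 13.88
tcp_pos: [0.5149, 0.1228, 0.0818]
ee_rot: [-180.0, -0.0, -2.4]
ft_force: [-0.2, -1.1, -0.2]
gripper_width: -0.0
grasp_force: 0.6
```

Call:
{"op": "jog_arm", "data": {"series": [[-1,0,-0.001,0,0,0,0],[-1,0,-0.0015,0,0,0,0],[-1,0,-0.0015,0,0,0,0]]}}

```text
time_s: 14.25
tcp_pos: [0.5149, 0.1236, 0.0818]
ee_rot: [180.0, 0.0, -2.4]
ft_force: [-0.5, -2.7, 1.1]
gripper_width: -0.0001
grasp_force: 1.5
```

Call:
{"op": "jog_arm", "data": {"series": [[-1,0,-0.001,0,0,0,0],[-1,0,-0.0015,0,0,0,0],[-1,0,-0.0015,0,0,0,0]]}}

```text
time_s: 14.62
tcp_pos: [0.5149, 0.1237, 0.0818]
ee_rot: [179.9, 0.0, -2.5]
ft_force: [-1.5, -4.9, 2.0]
gripper_width: -0.0
grasp_force: 2.9
```

Call:
{"op": "jog_arm", "data": {"series": [[-1,0,-0.001,0,0,0,0],[-1,0,-0.0015,0,0,0,0],[-1,0,-0.0015,0,0,0,0]]}}

```text
time_s: 15.0
tcp_pos: [0.5149, 0.1238, 0.0817]
ee_rot: [179.7, 0.1, -2.5]
ft_force: [-1.6, -8.5, 3.5]
gripper_width: 0.0
grasp_force: 4.0
```

Run:
```python
from h import *
s,Q=lid('scene'); lid('top'); x=bot.sense(); print(x['ft_force'],x['tcp_pos'],(x['tcp_pos']-C)@M)
```

```text
scene plane [-0.0006  0.0018  0.0968] 0.0019 2280
23 [-0.0697  0.1167  0.118 ] [-0.075  0.107  0.111] [-0.063  0.124  0.12 ]
15 [-0.0698 -0.068   0.1177] [-0.075 -0.075  0.113] [-0.063 -0.06   0.12 ]
top plane [-0.0008  0.0012  0.0978] 0.0034 3083
8 [-0.1027  0.1148  0.1037] [-0.107  0.109  0.099] [-0.096  0.117  0.107]
22 [-0.0719 -0.0783  0.1208] [-0.079 -0.085  0.119] [-0.065 -0.065  0.128]
[-1.43457475 -7.17608903  2.92787459] [0.51490832 0.12376541 0.08177687] [-0.06994429  0.08679709  0.08177687]
```

The left catch is at its stop: the force rises and the position stalls. Next is the right catch.

Call:
{"op": "jog_arm", "data": {"series": [[-1,0,0.02,0,0,0,0],[-1,0,0.06,0,0,0,0],[-1,0,0.1,0,0,0,0],[-1,0,0.125,0,0,0,0],[-1,0,0.13,0,0,0,0],[-1,0,0.135,0,0,0,0],[-1,0,0.139,0,0,0,0],[-1,0,0.143,0,0,0,0]]}}

```text
time_s: 16.1
tcp_pos: [0.5094, -0.0139, 0.0819]
ee_rot: [-179.9, -0.0, -2.3]
ft_force: [0.4, 1.5, 0.5]
gripper_width: -0.0001
grasp_force: 0.7
```

Call:
{"op": "jog_arm", "data": {"series": [[-1,0,0.004,0,0,0,0],[-1,0,0.008,0,0,0,0],[-1,0,0.012,0,0,0,0],[-1,0,0.016,0,0,0,0],[-1,0,0.02,0,0,0,0],[-1,0,0.023,0,0,0,0],[-1,0,0.026,0,0,0,0]]}}

```text
time_s: 16.98
tcp_pos: [0.5081, -0.042, 0.0819]
ee_rot: [-180.0, -0.0, -2.4]
ft_force: [1.0, 0.6, 0.4]
gripper_width: -0.0006
grasp_force: 0.7
```

Run:
```python
from h import *
s,Q=lid('scene'); lid('top'); x=bot.sense(); print(x['ft_force'],x['tcp_pos'],(x['tcp_pos']-C)@M)
```

```text
scene plane [0.0006 0.0016 0.0969] 0.0018 3821
13 [-0.0695  0.1167  0.1194] [-0.074  0.11   0.116] [-0.064  0.124  0.122]
29 [-0.095  -0.099   0.1015] [-0.119 -0.106  0.097] [-0.075 -0.093  0.105]
top plane [0.0024 0.0012 0.0977] 0.0034 3119
32 [-0.071   0.1093  0.1185] [-0.079  0.098  0.116] [-0.064  0.12   0.125]
none
[0.88867023 1.25934176 0.31644513] [ 0.50804918 -0.04239668  0.08186082] [-0.06954901 -0.07950603  0.08186082]
```

Call:
{"op": "jog_arm", "data": {"series": [[-1,0,0.002,0,0,0,0],[-1,0,0.004,0,0,0,0],[-1,0,0.005,0,0,0,0],[-1,0,0.006,0,0,0,0],[-1,0,0.007,0,0,0,0],[-1,0,0.007,0,0,0,0]]}}

```text
time_s: 17.82
tcp_pos: [0.5078, -0.0465, 0.0819]
ee_rot: [-179.9, -0.0, -2.3]
ft_force: [0.7, 5.6, 0.6]
gripper_width: 0.0003
grasp_force: 2.6
```

Call:
{"op": "jog_arm", "data": {"series": [[-1,0,0.001,0,0,0,0],[-1,0,0.0015,0,0,0,0],[-1,0,0.0015,0,0,0,0]]}}

```text
time_s: 18.2
tcp_pos: [0.5079, -0.0466, 0.0819]
ee_rot: [-179.8, -0.0, -2.2]
ft_force: [0.5, 6.9, 0.9]
gripper_width: 0.0002
grasp_force: 3.5
```

Call:
{"op": "jog_arm", "data": {"series": [[-1,0,0.001,0,0,0,0],[-1,0,0.0015,0,0,0,0],[-1,0,0.0015,0,0,0,0]]}}

```text
time_s: 18.58
tcp_pos: [0.5078, -0.0466, 0.0819]
ee_rot: [-179.7, -0.0, -2.2]
ft_force: [0.1, 9.0, 0.1]
gripper_width: 0.0004
grasp_force: 4.4
```

The right catch is at its stop too. I back off and rise.

Call:
{"op": "jog_arm", "data": {"series": [[-1,0,-0.02,0,0,0,0],[-1,0,-0.04,0,0,0,0],[-1,0,-0.04,-0.06,0,0,0],[-1,0,-0.04,-0.12,0,0,0],[-1,0,-0.04,-0.18,0,0,0],[-1,0,-0.04,-0.2,0,0,0],[-1,0,-0.04,-0.2,0,0,0]]}}

```text
time_s: 19.45
tcp_pos: [0.5105, -0.0132, 0.2839]
ee_rot: [179.9, -0.2, -2.5]
ft_force: [0.0, 0.1, -0.5]
gripper_width: -0.0002
grasp_force: 0.0
```

Run:
```python
from h import *
s,Q=lid('scene'); lid('top'); x=bot.sense(); print(x['ft_force'],x['tcp_pos'])
cv2.imwrite('pics/c5.png',cv2.resize(s['img'][80:240,150:330],None,fx=3.3,fy=3.3,interpolation=cv2.INTER_CUBIC))
```

```text
scene plane [0.0005 0.0014 0.0969] 0.0018 3961
14 [-0.0682  0.1175  0.1181] [-0.073  0.109  0.116] [-0.064  0.124  0.122]
10 [-0.069  -0.1011  0.1185] [-0.074 -0.109  0.117] [-0.065 -0.096  0.123]
top plane [-0.0003 -0.0002  0.0979] 0.0034 2213
27 [-0.071   0.1095  0.1191] [-0.079  0.099  0.117] [-0.064  0.119  0.126]
none
[ 0.22053271  0.19512897 -0.90994981] [ 0.50825171 -0.01286938  0.28048377]
```

View pics/c5.png

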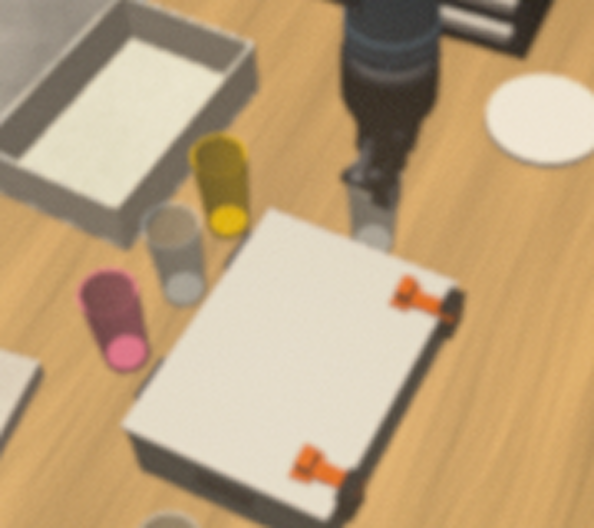

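The lid lies flat. Both catches, at (408,293) and (308,465), have their tongues under the keepers at (452,312) and (348,492). The glasses stand where they were and the robot is clear.

```bash
python3 -c "
from bench import bot
print(bot.hand_in())"
```

```text
the job is handed in; nothing more can be done
None
```

The lid is pressed fully shut, both catches are pushed out to their stops under the keepers, and the job is handed in at about 20 s with the arm clear; no verdict came back.

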